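# Stand the tipped dropper bottle up in its rack and close the bail

## Task

In the small metal bottle rack one dropper bottle has tipped forward over the front rail. Stand it upright on the rack floor again, between its two neighbours, without shifting or toppling them; then swing the rack's wire bail forward over the bottles, fully down, so that it holds the row.

Things in the scene. Friction and masses are not known exactly. Their poses are not given: they have to be found in the camera images.
- rack: Grey metal bottle rack, fixed, 120 mm deep (x), 280 mm long (y). Origin: centre of its underside on the bench; front = -x side; y along the row. Bottles stand near x = 0 on its floor, at z = 6 mm. Behind: upright plate 60 mm high, front face at x = +24. In front: 6 mm dark rail along y at x = -49, z = 47, posts at y = +-122. End brackets y = +-125, x +18 to +62, 93 high.
- tipped_bottle: White dropper bottle, black cap, that leans about 45 degrees towards the robot over the front rail, its foot on the rack floor against the rear plate. Body 40 mm in diameter, 85 mm high; neck 22 mm in diameter up to 102 mm, nozzle 14 mm up to 120 mm. 0.08 to 0.17 kg. Origin: centre of its underside; z runs along the bottle to the cap.
- oil_neighbour: White dropper bottle of the same kind (40 mm diameter, 120 mm high, black cap), standing upright on the rack floor at one side of the tipped one, about 85 mm from it centre to centre (which side varies). Loose. Origin: centre of its underside, z up.
- flux_neighbour: Smaller white dropper bottle with white pointed cap (34 mm diameter body up to 70 mm, 105 mm high in all), standing upright on the rack floor at the other side of the tipped one, about 85 mm from it. Loose. Origin: centre of its underside, z up.
- bail (a joint): Hinge of the wire bail, rad. 0: shut, its arms level and its cross bar in front of the bottles; it starts open at about 2 (arms up and leaning back, behind the bottles) and stays wherever it is left (friction about 0.2 N m).
- bail_bar (a point): Middle of the bail's cross bar: a straight 8 mm bright steel wire, 272 mm long, parallel to the rack's y, 125 mm from the hinge axis. Its side arms are at y = +-136 mm. Shut, this point is at rack x = -75 mm, z = 80 mm.
- bail_hinge (a point): Point on the bail's hinge axis in the middle of the rack, at rack x = +50 mm, z = 80 mm; the axis runs along the rack's y.
There are look-alikes about, which are no part of the job. What is shaped like the flux_neighbour but purple is not meant.

How it is judged:
By the outcome, as a careful person would: the job done as asked, in the order asked, and still so for the second after the job is handed in, with the robot touching nothing.
It also fails if it takes over 48 s, if anything falls off the work surface, if the arm or the gripper's body presses on something with over 40 N, if the wrist force passes 120 N, or if a joint passes its speed limit or range.

## Robot

A 6-joint arm with a two-finger parallel gripper is mounted at the origin on the work surface; the furniture and walls round the work are solid. World frame = base frame: x ahead of the robot, y to its left, z up, the work surface at z = 0. Lengths are in m, angles in rad, forces in N, time in s.
With the tool pointing down it reaches from about 0.375 to 0.9 m from the base axis. Payload 3.1 kg.
Tool frame: the origin (TCP) lies at the very end of the fingers, on their centre line; the grasp point (between the pads) lies 19 mm behind it; z points along the fingers, y is the line along which they close (so a half turn about z gives the same grasp; the last joint's range is limited). The gripper opens to 85 mm and grips with 20 to 120 N. Pads are 22 mm wide; open, the fingers measure 114 mm over their backs; the gripper's body (76 mm by 85 mm) begins 54 mm behind the grasp point. The pads swing forward as they close: fully open they stand 13 mm farther back than shut.
Start: joints at [-1.506, 0.527, 1.433, -0, 1.181, -0.178], TCP at [0.151, -0.606, 0.231] pointing down, gripper open.
Joint ranges: [-3.08, 3.08], [-0.75, 2.2], [0.22, 2.44], [-1.43, 4.57], [0, 2.65], [-2.85, 2.85]. Speed limits (rad/s): [2.79, 2.79, 3.14, 3.14, 3.14, 3.14].

## Interface

Orientations are given as a unit quaternion [x, y, z, w].
In Python, from station import telemetry, snapshot, ticket gives the robot as it stands.
- The arm moves only by the tool move_arm, never from a script. Its argument "commands" is text: rows parted by semicolons, each of 7 numbers parted by spaces: the shift along the tool's x, y, z in mm, then the turn, a rotation vector about the tool's x, y, z in degrees, then the opening, from -1 (shut) to 1 (fully open). A call has exactly 5 rows; each row is the pose to reach, as a shift and turn from the pose commanded when the call began, along the tool's axes at that moment; what a row does not reach only later rows make up. A row lasts 1/8 s, in which the tool goes at most 62.5 mm and 10.7 degrees, less where a joint would pass 70% of its speed; a pose out of reach is approached as far as the arm can. A call with a gripper value outside its range is refused whole. The fingers move at their own pace and stop on an object; "grip_force" is the grip in N (left out, the last holds). Time passes only in rows, so rows that repeat a pose let the fingers close, or fill a call up. It gives the time, the measured TCP pose, the force, the opening and the grip force at its end, in the units of the state.
- telemetry.sense(): the state, without advancing time (a new reading comes with each control period).
- snapshot(name): name is "side" or "top"; returns a dict with "image" (400x640x3 uint8, red, green, blue), "fx", "fy", "cx", "cy" (pixels), "k1" (the pictures are not rectified: a ray, as slopes to the right and down, at radius r is drawn at 1 + k1 r^2 times it, then the intrinsics apply), "pose" (4x4, takes a point from camera to world coordinates). Camera axes: x right, y down, z forward; pixel columns grow to the right and rows downward; lengths in m; the calibration is good to about 2 mm. A picture is of the moment at which its call begins. There is no depth.
- ticket.sign_off(): hands the job in; it is judged then, once.
The state is a dict: "t": time; "q": joint angles; "qd": joint speeds; "tau": joint torques, N m; "tcp_pos": TCP position; "tool_rot": TCP orientation; "force": force on the tool from outside, world axes, zero at the start; "ft_torque": the same for the moment, N m; "finger_gap": opening from 0.0 (shut) to 1.0 (fully open); "gripper_force": force on a finger pad.
Only numpy, scipy, OpenCV 4.12 (cv2) and the standard library are available. Lean on these libraries where they do the work, as an engineer would, in place of code of your own. Each camera call takes 0.05 s, during which the arm holds its last target. There are 200 camera calls.

## Working session

There is one attempt and no reset: what is moved stays moved. The work goes in short steps, Python scripts to look and compute and a tool call to move; the robot and the scene stay as the last step left them, time stands still between calls to the robot, and variables do not carry over. Pictures are saved under pics/ and viewed, at most 10 in all, crops included, and the job is handed in when it is done.

Besides the shell and the picture viewer there is one more tool, called after ">>>" by a JSON object that holds its "method" and its "body", one argument or row to a line. move_arm: Moves the arm, as the interface text tells. Its arguments: {"type":"object","properties":{"commands":{"type":"string"},"grip_force":{"type":"number"}},"required":["commands"]}

```bash
ls; mkdir -p pics; python3 - <<'E'
from station import telemetry, snapshot
import cv2,numpy as np
s=telemetry.sense(); print({k:np.round(v,3).tolist() for k,v in s.items()})
for n in("side","top"):
    d=snapshot(n); cv2.imwrite(f"pics/{n}0.png",d["image"][:,:,::-1])
    print(n,d["fx"],d["fy"],d["cx"],d["cy"],d["k1"]); print(np.round(d["pose"],4).tolist())
E
```

```text
pics
{'t': 0.0, 'q': [-1.505, 0.529, 1.434, -0.0, 1.181, -0.179], 'qd': [-0.001, -0.001, 0.001, 0.0, -0.001, -0.001], 'tau': [0.0, -44.235, -17.803, -0.0, 0.008, 0.0], 'tcp_pos': [0.151, -0.606, 0.23], 'tool_rot': [0.993, 0.122, 0.0, -0.001], 'force': [-0.261, -0.017, 0.065], 'ft_torque': [-0.067, -0.007, 0.045], 'gripper_force': 0.0, 'finger_gap': 0.999}
side 469.17611892521035 469.17611892521035 314.82103970122563 200.6737837074185 -0.12369534067444214
[[-0.9649, -0.1558, 0.2113, 0.244], [-0.262, 0.6197, -0.7398, 0.956], [-0.0157, -0.7692, -0.6388, 0.6378], [0.0, 0.0, 0.0, 1.0]]
top 512.9624577716675 512.9624577716675 320.1191675216683 202.6182144431554 0.0006056429320307782
[[-0.0162, -0.9818, 0.1892, 0.245], [-0.9998, 0.0176, 0.0059, 0.3151], [-0.0091, -0.1891, -0.9819, 0.9256], [0.0, 0.0, 0.0, 1.0]]
```

View pics/side0.png

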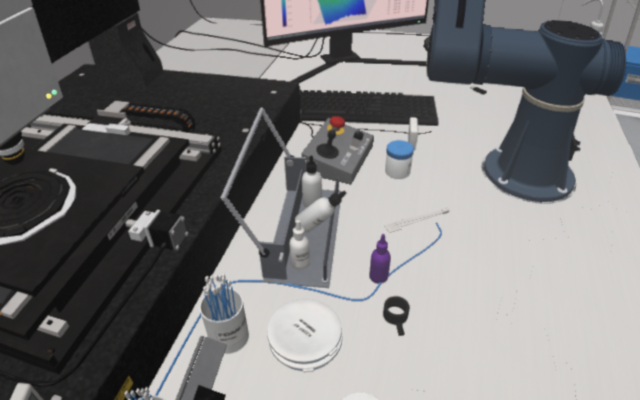

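View pics/top0.png

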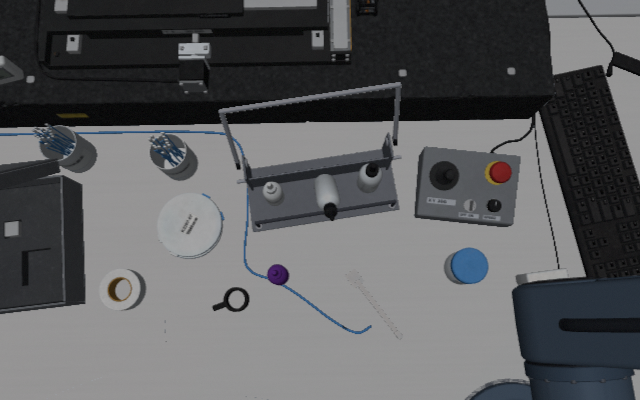

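The side view shows the rack at (215–350, 110–285), with the tipped bottle's cap at (337,197), the oil bottle at (311,180) and the flux bottle at (299,245). In the top view the rack is at (240–398, 150–230), the tipped cap at (331,211), the oil bottle at (370,175) and the flux bottle at (271,190). The bail bar runs from (222,111) to (399,86).

```bash
cat > h.py <<'E'
import numpy as np,cv2
from station import telemetry,snapshot
def K(d): return np.array([[d["fx"],0,d["cx"]],[0,d["fy"],d["cy"]],[0,0,1]]),np.array([d["k1"],0,0,0,0.])
def ray(d,uv):
    k,c=K(d); p=cv2.undistortPoints(np.array([[uv]],float),k,c)[0,0]
    P=d["pose"]; v=P[:3,:3]@np.r_[p,1]; return P[:3,3],v/np.linalg.norm(v)
def onz(d,uv,z):
    o,v=ray(d,uv); return o+v*(z-o[2])/v[2]
def tri(d1,u1,d2,u2):
    o1,v1=ray(d1,u1);o2,v2=ray(d2,u2)
    t=np.linalg.lstsq(np.c_[v1,-v2],o2-o1,rcond=None)[0]
    a=o1+t[0]*v1;b=o2+t[1]*v2; return (a+b)/2,np.linalg.norm(a-b)
def proj(d,X):
    P=d["pose"];k,c=K(d);R=P[:3,:3].T
    return cv2.projectPoints(np.atleast_2d(X).astype(float),cv2.Rodrigues(R)[0],-R@P[:3,3],k,c)[0][:,0]
E
python3 - <<'E'
import cv2,numpy as np
a=cv2.imread('pics/top0.png')[75:240,210:410]; b=cv2.imread('pics/side0.png')[100:295,215:355]
a=cv2.resize(a,None,fx=3,fy=3,interpolation=cv2.INTER_CUBIC)[:,:]
b=cv2.resize(b,None,fx=3,fy=3,interpolation=cv2.INTER_CUBIC)
cv2.imwrite('pics/ca.png',a);cv2.imwrite('pics/cb.png',b)
E
```

```text
(no output)
```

View pics/ca.png

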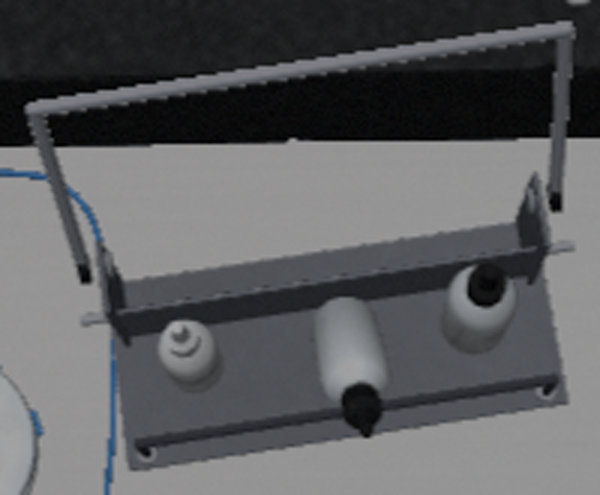

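View pics/cb.png

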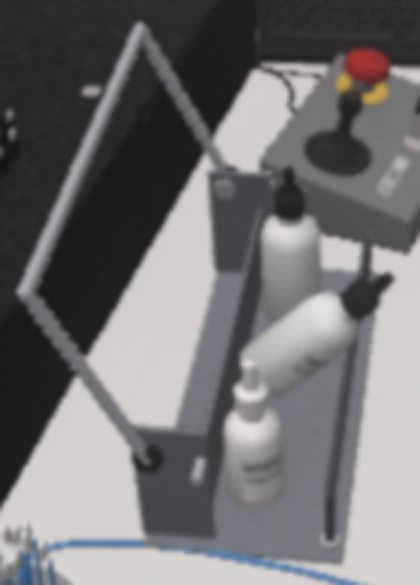

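The top crop shows the rack's front corners at crop (130,468) and (567,403), the hinge hubs at (84,275) and (557,200), the bail bar ends at (32,108) and (570,30), and the tipped cap tip at (366,432). The side crop shows the tipped nozzle tip at (390,280), the flux tip at (250,362) and the oil tip at (288,172). The side crop also shows the hub at (147,458), the bar ends at (140,28) and (22,292), and the front corner at (345,560).

```bash
python3 - <<'E'
from h import *
t=snapshot("top");s=snapshot("side")
T=lambda x,y:((x+.5)/3-.5+210,(y+.5)/3-.5+75)
S=lambda x,y:((x+.5)/3-.5+215,(y+.5)/3-.5+100)
np.set_printoptions(precision=4,suppress=True)
A=onz(t,T(130,468),.003);B=onz(t,T(567,403),.003)
print("corners",A,B,np.linalg.norm(A-B))
y=(A-B)/np.linalg.norm(A-B); ang=np.arctan2(-y[0],y[1]); 
x=np.array([np.cos(ang),np.sin(ang),0]);o=(A+B)/2+.06*x; print("yaw",np.degrees(ang),"org",o)
print("sidecorner",onz(s,S(345,560),.003))
def R(p): d=p-o; return np.array([d@x,d@np.array([-x[1],x[0],0]),p[2]])
for n,a,b in [("hubL",(84,275),(147,458)),("hubR",(557,200),(225,172)),("barL",(32,108),(22,292)),("barR",(570,30),(140,28)),
  ("tip",(366,432),(390,280)),("flux",(178,328),(250,362)),("oil",(490,268),(288,172))]:
    p,e=tri(t,T(*a),s,S(*b)); print(n,p,"err",e,"rack",R(p))
# rail ends
for uv in((140,442),(557,378)): print("rail",R(onz(t,T(*uv),.047)))
im=t["image"];hs=cv2.cvtColor(im,cv2.COLOR_RGB2HSV)
E
```

```text
corners [0.3732 0.4433 0.003 ] [0.4084 0.1775 0.003 ] 0.26805756346798887
yaw 7.547401606359318 org [0.4502 0.3183 0.003 ]
sidecorner [0.3677 0.4398 0.003 ]
hubL [0.4744 0.4598 0.0802] err 0.0019308674481313532 rack [0.0425 0.1371 0.0802]
hubR [0.5135 0.1902 0.084 ] err 0.0038761368463184434 rack [ 0.0459 -0.1353  0.084 ]
barL [0.5295 0.4675 0.1938] err 0.000606358556039572 rack [0.0982 0.1376 0.1938]
barR [0.5663 0.1958 0.1938] err 0.00023531441349462827 rack [ 0.0989 -0.1366  0.1938]
tip [0.3754 0.3016 0.1026] err 0.0025784209534197656 rack [-0.0763 -0.0067  0.1026]
flux [0.4332 0.4026 0.1113] err 0.0022135545265271673 rack [-0.0058  0.0859  0.1113]
oil [0.4593 0.2333 0.1229] err 0.004582811273074235 rack [-0.0022 -0.0854  0.1229]
rail [-0.0527  0.1212  0.047 ]
rail [-0.0515 -0.1234  0.047 ]
```

```bash
cat >> h.py <<'E'
YAW=np.radians(7.8); O=np.array([.446,.3178,0])
RX=np.array([np.cos(YAW),np.sin(YAW),0]);RY=np.array([-RX[1],RX[0],0]);RR=np.c_[RX,RY,[0,0,1]]
def W(p): return O+RR@np.asarray(p,float)
def Rk(p): return RR.T@(np.asarray(p)-O)
from scipy.spatial.transform import Rotation as Ro
def toolR(tilt,flip=0): # tool z = (sin tilt,0,-cos tilt) in rack xz; tool y = -rack y (flip: +)
    z=np.array([np.sin(tilt),0,-np.cos(tilt)]);y=np.array([0,-1.,0]) if not flip else np.array([0,1.,0])
    return Ro.from_matrix(RR@np.c_[np.cross(y,z),y,z])
def rel(pos,R,p0,R0):
    return np.round(R0.inv().apply(np.asarray(pos)-p0)*1000,1),np.round((R0.inv()*R).as_rotvec(degrees=True),1)
E
python3 - <<'E'
from h import *
np.set_printoptions(precision=3,suppress=True)
t=snapshot("top");s=snapshot("side")
print("monitor foot",onz(s,(341,58),0),"kbd",onz(s,(300,110),0),onz(s,(437,122),0),"joy top",onz(s,(337,120),.1))
im=cv2.cvtColor(t["image"],cv2.COLOR_RGB2GRAY)[165:215,305:350]
m=(im>125).astype(np.uint8);n,l,st,c=cv2.connectedComponentsWithStats(m);i=1+np.argmax(st[1:,4]);print(st[i])
ys,xs=np.where(l==i)
for r in range(ys.min(),ys.max()+1,3):
    q=xs[ys==r];print(r+165,q.min()+305,q.max()+305,end=" | ")
# project model axis for y estimates
for yf,yt in((-.002,-.006),):
    for a in(0,.04,.085,.12): 
        f=a/.12;print("\naxis",a,proj(t,W([.010-.707*a,yf+(yt-yf)*f,.020+.707*a])),proj(s,W([.010-.707*a,yf+(yt-yf)*f,.020+.707*a])),end="")
for y in (.136,-.136): print("hub",proj(t,W([.05,y,.08])),proj(s,W([.05,y,.08])))
E
```

```text
monitor foot [ 0.568 -0.541  0.   ] kbd [ 0.599 -0.155  0.   ] [ 0.223 -0.182  0.   ] joy top [0.448 0.044 0.1  ]
[ 13  14  19  27 335]
179 322 322 | 182 320 327 | 185 319 330 | 188 319 331 | 191 319 333 | 194 318 334 | 197 318 336 | 200 318 335 | 203 319 325 | 
axis 0 [[321.645 182.715]] [[300.627 224.479]]
axis 0.04 [[324.766 194.512]] [[314.906 214.182]]
axis 0.085 [[328.563 208.87 ]] [[331.766 202.02 ]]
axis 0.12 [[331.752 220.927]] [[345.486 192.117]]hub [[237.901 164.271]] [[262.806 252.096]]
hub [[395.042 140.621]] [[290.455 158.719]]
```

```bash
cat >> h.py <<'E'
def rows(wps,start=None):
    """wps: (world pos, Rotation) list; prints rows in calls of 5, each relative to the call's start pose"""
    s=telemetry.sense()
    p0,R0=start or (s["tcp_pos"],Ro.from_quat(s["tool_rot"]))
    for i in range(0,len(wps),5):
        for p,R in wps[i:i+5]:
            a,b=rel(p,R,p0,R0); print(*np.round(a).astype(int),*b,end="; ")
        print(); p0,R0=wps[min(i+4,len(wps)-1)]
E
python3 - <<'E'
from h import *
s=telemetry.sense();p0=s["tcp_pos"];R0=Ro.from_quat(s["tool_rot"])
key=np.array([p0,[.19,-.47,.30],[.36,-.26,.30],[.43,-.08,.30],[.42,.10,.30],[.37,.24,.27],W([-.09,-.008,.20])])
d=np.r_[0,np.cumsum(np.linalg.norm(np.diff(key,axis=0),axis=1))];print(d[-1])
yaw=np.degrees(YAW)+180-14
w=[]
for i in range(1,21):
    f=i/20; p=np.array([np.interp(f*d[-1],d,key[:,k]) for k in range(3)])
    w.append((p,Ro.from_euler('z',yaw*f,degrees=True)*R0))
w[-1]=(w[-1][0],toolR(0,1))
for k in range(1,6): w.append((W([-.09,-.008,.20-.016*k]),toolR(np.radians(9*k),1)))
rows(w)
E
```

```text
1.0444339277349384
24 -41 -23 0.0 -0.0 -8.7; 47 -81 -46 0.0 -0.0 -17.4; 70 -122 -68 0.0 -0.0 -26.1; 112 -154 -69 0.0 -0.0 -34.8; 153 -185 -69 0.0 -0.0 -43.4; 
52 6 0 0.0 -0.0 -8.7; 104 12 0 0.0 -0.0 -17.4; 156 18 0 0.0 -0.0 -26.1; 207 10 0 0.0 -0.0 -34.8; 258 0 0 0.0 -0.0 -43.4; 
44 28 0 0.0 -0.0 -8.7; 89 53 0 0.0 -0.0 -17.4; 141 60 0 0.0 -0.0 -26.1; 193 67 0 0.0 -0.0 -34.8; 244 74 0 0.0 -0.0 -43.4; 
39 33 7 0.0 -0.0 -8.7; 81 62 17 0.0 -0.0 -17.4; 123 91 27 0.0 -0.0 -26.1; 152 116 60 0.0 -0.0 -34.8; 177 138 100 -0.0 -0.0 -43.5; 
0 0 16 0.0 -9.0 -0.0; 0 0 32 0.0 -18.0 0.0; 0 0 48 0.0 -27.0 0.0; 0 0 64 0.0 -36.0 0.0; 0 0 80 0.0 -45.0 0.0;
```

>>> {"method": "move_arm", "body": {
  "commands": "24 -41 -23 0 0 -8.7 1; 47 -81 -46 0 0 -17.4 1; 70 -122 -68 0 0 -26.1 1; 112 -154 -69 0 0 -34.8 1; 153 -185 -69 0 0 -43.4 1"
}}

```text
t: 0.92
tcp_pos: [0.2553, -0.3889, 0.301]
tool_rot: [0.876, 0.482, 0.0, 0.001]
force: [0.3, -0.5, -0.9]
finger_gap: 0.997
gripper_force: 0.0
```

>>> {"method": "move_arm", "body": {
  "commands": "52 6 0 0 0 -8.7 1; 104 12 0 0 0 -17.4 1; 156 18 0 0 0 -26.1 1; 207 10 0 0 0 -34.8 1; 258 0 0 0 0 -43.4 1"
}}

```text
t: 1.55
tcp_pos: [0.3946, -0.1713, 0.3005]
tool_rot: [0.636, 0.772, 0.0, 0.0]
force: [0.5, 1.0, 0.0]
finger_gap: 1.001
gripper_force: 0.0
```

>>> {"method": "move_arm", "body": {
  "commands": "44 28 0 0 0 -8.7 1; 89 53 0 0 0 -17.4 1; 141 60 0 0 0 -26.1 1; 193 67 0 0 0 -34.8 1; 244 74 0 0 0 -43.4 1"
}}

```text
t: 2.17
tcp_pos: [0.4207, 0.0825, 0.3005]
tool_rot: [0.305, 0.952, 0.0, 0.0]
force: [0.7, 0.3, 0.2]
finger_gap: 0.996
gripper_force: 0.0
```

>>> {"method": "move_arm", "body": {
  "commands": "39 33 7 0 0 -8.7 1; 81 62 17 0 0 -17.4 1; 123 91 27 0 0 -26.1 1; 152 116 60 0 0 -34.8 1; 177 138 100 0 0 -43.5 1"
}}

```text
t: 2.8
tcp_pos: [0.3585, 0.2983, 0.2003]
tool_rot: [-0.07, 0.998, 0.001, 0.002]
force: [0.2, 0.1, 0.4]
finger_gap: 1.002
gripper_force: 0.0
```

>>> {"method": "move_arm", "body": {
  "commands": "0 0 16 0 -9 0 1; 0 0 32 0 -18 0 1; 0 0 48 0 -27 0 1; 0 0 64 0 -36 0 1; 0 0 80 0 -45 0 1"
}}

```text
t: 3.42
tcp_pos: [0.3665, 0.2916, 0.1585]
tool_rot: [-0.052, 0.969, -0.022, 0.242]
force: [-0.1, -0.0, 0.3]
finger_gap: 0.996
gripper_force: 0.0
```

```bash
python3 - <<'E'
from h import *
s=telemetry.sense();R=Ro.from_quat(s["tool_rot"])
print(np.round(s["q"],3),Rk(s["tcp_pos"]).round(4),(RR.T@R.as_matrix()).round(3).tolist())
print("target W",W([-.09,-.008,.12]))
t=snapshot("top");d=snapshot("side")
a=cv2.resize(t["image"][120:300,230:430],(400,360));b=cv2.resize(d["image"][110:290,220:420],(400,360))
cv2.imwrite("pics/pre.png",np.hstack([a,b])[:,:,::-1])
E
```

```text
[ 0.617  0.42   2.148 -1.052  0.336 -0.094] [-0.0824 -0.0152  0.1585] [[-0.884, 0.046, 0.465], [0.009, 0.997, -0.081], [-0.467, -0.067, -0.882]]
target W [0.35791842 0.29765962 0.12      ]
```

View pics/pre.png

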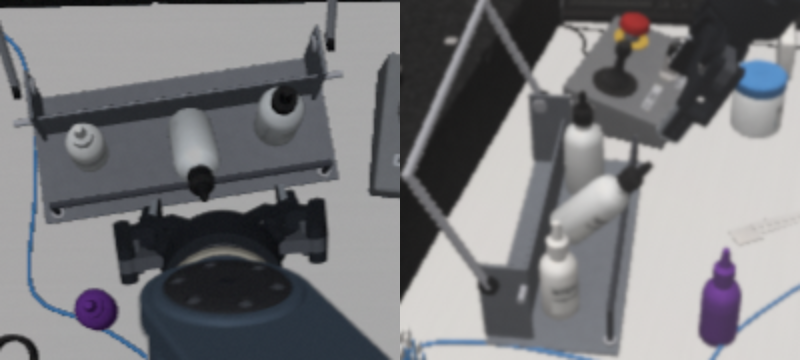

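The picture shows the open gripper in front of the tipped cap. The cap tip is at crop (205,197) and the gripper centre is near (225,230), slightly to the right. The tilt stopped at 28°, with J4 near its limit, so I'll grasp at about 30° and finish with the tool leaning back about 15°.

```bash
python3 - <<'E'
from h import *
t=np.radians(30);R=toolR(t,1);T=np.array([-.032,-.0065,.0585]);u=np.array([.5,0,-.866])
w=[(W(T-.095*u),R)]*5+[(W(T-.095*u*(1-k/5)),R) for k in range(1,6)]
rows(w)
E
```

```text
5 9 16 -4.6 -2.4 -0.2; 5 9 16 -4.6 -2.4 -0.2; 5 9 16 -4.6 -2.4 -0.2; 5 9 16 -4.6 -2.4 -0.2; 5 9 16 -4.6 -2.4 -0.2; 
0 0 19 0.0 0.0 0.0; 0 0 38 0.0 0.0 0.0; 0 0 57 0.0 0.0 0.0; 0 0 76 0.0 0.0 0.0; 0 0 95 0.0 0.0 0.0;
```

>>> {"method": "move_arm", "body": {
  "commands": "5 9 16 -4.6 -2.4 -0.2 1; 5 9 16 -4.6 -2.4 -0.2 1; 5 9 16 -4.6 -2.4 -0.2 1; 5 9 16 -4.6 -2.4 -0.2 1; 5 9 16 -4.6 -2.4 -0.2 1"
}}

```text
t: 4.15
tcp_pos: [0.3705, 0.3029, 0.148]
tool_rot: [-0.064, 0.965, 0.016, 0.256]
force: [-0.4, 0.5, -0.8]
finger_gap: 1.003
gripper_force: 0.0
```

```bash
cat >> h.py <<'E'
def where():
    s=telemetry.sense();M=RR.T@Ro.from_quat(s["tool_rot"]).as_matrix()
    print("t",round(s["t"],2),"rack mm",(Rk(s["tcp_pos"])*1000).round(1),"toolz",M[:,2].round(3),"tooly",M[:,1].round(3),"q",np.round(s["q"],2),"F",np.round(s["force"],1),"gap",round(s["finger_gap"],3))
E
python3 - <<'E'
from h import *
where()
R=toolR(np.radians(30),1);T=np.array([-.032,-.0065,.0585]);u=np.array([.5,0,-.866])
rows([(W(T-.095*u*(1-k/5)),R) for k in range(1,6)])
E
```

```text
t 4.15 rack mm [-76.8  -4.5 148. ] toolz [ 0.495 -0.004 -0.869] tooly [ 0.004  1.    -0.002] q [ 0.59  0.45  2.19 -1.43  0.22  0.26] F [-0.4  0.5 -0.8] gap 1.003
6 -2 24 -0.2 -0.3 -0.2; 6 -2 43 -0.2 -0.3 -0.2; 6 -2 62 -0.2 -0.3 -0.2; 6 -2 81 -0.2 -0.3 -0.2; 5 -2 100 -0.2 -0.3 -0.2;
```

>>> {"method": "move_arm", "body": {
  "commands": "6 -2 20 0 0 0 1; 6 -2 42 0 0 0 1; 6 -2 62 0 0 0 1; 5 -2 70 0 0 0 1; 5 -2 70 0 0 0 1"
}}

```text
t: 4.78
tcp_pos: [0.4085, 0.317, 0.1051]
tool_rot: [-0.062, 0.969, 0.008, 0.239]
force: [0.5, -0.0, 0.3]
finger_gap: 0.997
gripper_force: 0.0
```

```bash
python3 - <<'E'
from h import *
where()
R=toolR(np.radians(30),1);T=np.array([-.032,-.0065,.0585])
rows([(W(T),R)])
t=snapshot("top");d=snapshot("side")
a=cv2.resize(t["image"][120:270,250:400],(400,400));b=cv2.resize(d["image"][110:290,240:420],(400,400))
cv2.imwrite("pics/app.png",np.hstack([a,b])[:,:,::-1])
E
```

```text
t 4.78 rack mm [-37.3   4.3 105.1] toolz [ 0.463 -0.018 -0.886] tooly [ 0.012  1.    -0.014] q [ 0.57  0.57  2.1  -1.43  0.21  0.25] F [ 0.5 -0.   0.3] gap 0.997
17 -10 44 -1.0 -2.4 -0.2;
```

View pics/app.png

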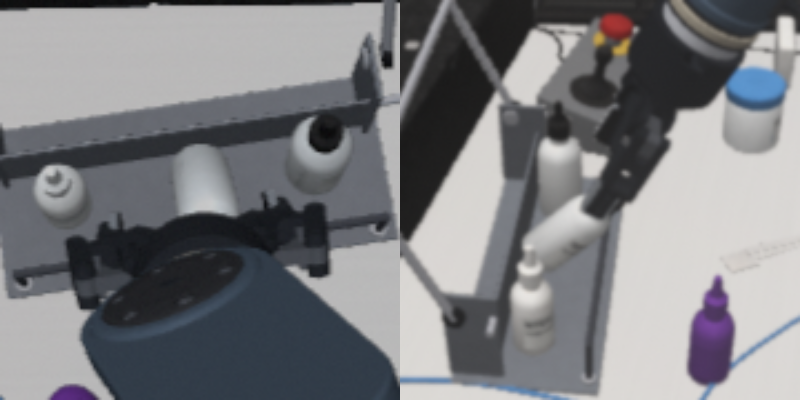

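The tool axis is right, but J4 is clamped at −1.43 and the tool has slid to y +4. The picture shows the fingers around the cap, with no contact. I'll drop the tilt to 24° and recentre.

```bash
python3 - <<'E'
from h import *
a=np.radians(24);R=toolR(a,1);T=np.array([-.0345,-.0065,.059]);u=np.array([np.sin(a),0,-np.cos(a)])
rows([(W(T-.046*u),R)]*5+[(W(T-.046*u*(1-k/4)),R) for k in (1,2,3,4,4)])
E
```

```text
16 -11 -3 -1.0 3.6 -0.2; 16 -11 -3 -1.0 3.6 -0.2; 16 -11 -3 -1.0 3.6 -0.2; 16 -11 -3 -1.0 3.6 -0.2; 16 -11 -3 -1.0 3.6 -0.2; 
0 0 12 0.0 0.0 0.0; 0 0 23 0.0 0.0 0.0; 0 0 34 0.0 0.0 0.0; 0 0 46 0.0 0.0 0.0; 0 0 46 0.0 0.0 0.0;
```

>>> {"method": "move_arm", "body": {
  "commands": "6 -4 -1 0 1.5 0 1; 16 -11 -3 -1 3.6 0 1; 16 -11 -3 -1 3.6 0 1; 16 -11 -3 -1 3.6 0 1; 16 -11 -3 -1 3.6 0 1"
}}

```text
t: 5.5
tcp_pos: [0.3942, 0.3046, 0.1013]
tool_rot: [-0.065, 0.976, 0.015, 0.208]
force: [0.7, -0.4, -0.1]
finger_gap: 1.003
gripper_force: 0.0
```

```bash
python3 - <<'E'
from h import *
where()
a=np.radians(24);R=toolR(a,1);T=np.array([-.0345,-.0065,.059]);u=np.array([np.sin(a),0,-np.cos(a)])
rows([(W(T-.046*u*(1-k/4)),R) for k in (1,2,3,4,4)])
E
```

```text
t 5.5 rack mm [-53.1  -6.1 101.3] toolz [ 0.408  0.    -0.913] tooly [0.003 1.    0.002] q [ 0.53  0.56  2.13 -1.16  0.17 -0.05] F [ 0.7 -0.4 -0.1] gap 1.003
0 0 12 0.0 0.1 -0.2; 0 0 23 0.0 0.1 -0.2; 0 0 35 0.0 0.1 -0.2; 0 0 46 0.0 0.1 -0.2; 0 0 46 0.0 0.1 -0.2;
```

>>> {"method": "move_arm", "body": {
  "commands": "0 0 10 0 0 0 1; 0 0 20 0 0 0 1; 0 0 30 0 0 0 1; 0 0 40 0 0 0 1; 0 0 46 0 0 0 1"
}}

```text
t: 6.12
tcp_pos: [0.4162, 0.3107, 0.0646]
tool_rot: [-0.064, 0.977, 0.013, 0.203]
force: [0.4, -0.2, -0.4]
finger_gap: 1.003
gripper_force: 0.0
```

```bash
python3 - <<'E'
from h import *
where()
t=snapshot("top");d=snapshot("side")
a=cv2.resize(t["image"][120:270,250:400],(400,400));b=cv2.resize(d["image"][110:290,240:420],(400,400))
cv2.imwrite("pics/gr.png",np.hstack([a,b])[:,:,::-1])
E
```

```text
t 6.12 rack mm [-30.5  -3.   64.6] toolz [ 0.398 -0.004 -0.917] tooly [ 0.005  1.    -0.002] q [ 0.51  0.65  2.09 -1.43  0.15  0.21] F [ 0.4 -0.2 -0.4] gap 1.003
```

View pics/gr.png

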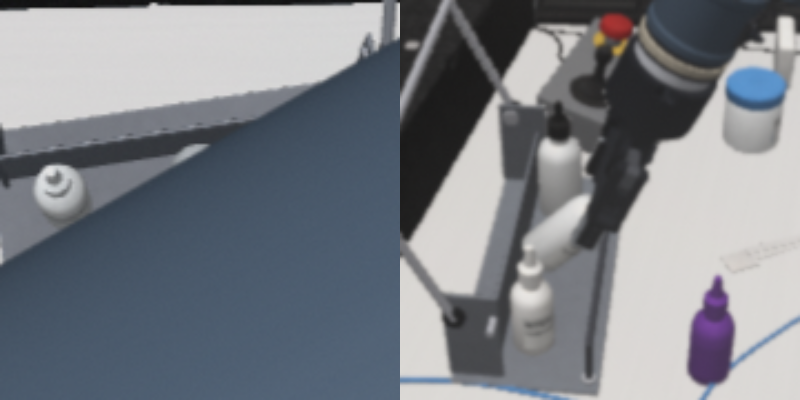

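The side view shows the fingers straddling the bottle body just above the rail, near (600,215). J4 is clamped again and the grasp line is about 10 mm above the bottle axis. I'll ease the tilt to 20° and shift onto the axis.

```bash
python3 - <<'E'
from h import *
rows([(W([-.037,-.0065,.0585]),toolR(np.radians(20),1))])
E
```

```text
8 -3 3 -0.2 3.5 -0.3;
```

>>> {"method": "move_arm", "body": {
  "commands": "4 -2 1 0 3.5 0 1; 8 -3 3 0 3.5 0 1; 8 -3 3 0 3.5 0 1; 8 -3 3 0 3.5 0 1; 8 -3 3 0 3.5 0 1"
}}

```text
t: 6.85
tcp_pos: [0.4098, 0.3066, 0.0591]
tool_rot: [-0.065, 0.983, 0.01, 0.173]
force: [-0.7, -0.3, -0.4]
finger_gap: 1.001
gripper_force: 0.0
```

```bash
python3 - <<'E'
from h import *
where()
rows([(W([-.037,-.0065,.0585]),toolR(np.radians(20),1))])
E
```

```text
t 6.85 rack mm [-37.4  -6.2  59.1] toolz [ 0.342 -0.003 -0.94 ] tooly [ 0.005  1.    -0.002] q [ 0.5   0.65  2.07 -0.93  0.16 -0.31] F [-0.7 -0.3 -0.4] gap 1.001
0 0 1 -0.2 -0.0 -0.2;
```

>>> {"method": "move_arm", "body": {
  "commands": "0 0 0 0 0 0 0.3; 0 0 0 0 0 0 0; 0 0 0 0 0 0 -0.5; 0 0 0 0 0 0 -1; 0 0 0 0 0 0 -1",
  "grip_force": 30
}}

```text
t: 7.48
tcp_pos: [0.4098, 0.3065, 0.0591]
tool_rot: [-0.065, 0.983, 0.01, 0.173]
force: [-1.0, -0.5, 3.2]
finger_gap: 0.436
gripper_force: 29.8
```

```bash
python3 - <<'E'
from h import *
where();print(telemetry.sense()["gripper_force"])
E
```

```text
t 7.47 rack mm [-37.4  -6.3  59.1] toolz [ 0.341 -0.003 -0.94 ] tooly [ 0.005  1.    -0.002] q [ 0.5   0.65  2.07 -0.92  0.16 -0.31] F [-1.  -0.5  3.2] gap 0.436
29.751648298697546
```

```bash
python3 - <<'E'
from h import *
G=np.array([[-44.4,79],[-59,128],[-30,122],[-6,108]]);T=[20,14,-4,-20]
w=[]
for i in range(3):
    for k in range(1,6):
        g=G[i]+(G[i+1]-G[i])*k/5; t=np.radians(T[i]+(T[i+1]-T[i])*k/5)
        c=g+21*np.array([np.sin(t),-np.cos(t)]); w.append((W([c[0]/1e3,-.0063,c[1]/1e3]),toolR(t,1)))
rows(w)
E
```

```text
0 0 -10 -0.2 1.2 -0.3; -1 0 -20 -0.2 2.4 -0.3; -1 0 -31 -0.2 3.6 -0.3; -1 0 -41 -0.2 4.8 -0.3; -1 0 -51 -0.2 6.0 -0.3; 
-4 0 2 0.0 3.6 -0.0; -8 0 5 0.0 7.2 0.0; -12 0 7 0.0 10.8 0.0; -16 0 10 0.0 14.4 0.0; -20 0 12 0.0 18.0 0.0; 
-4 0 2 0.0 3.2 0.0; -8 0 5 0.0 6.4 -0.0; -11 0 7 -0.0 9.6 -0.0; -15 0 9 -0.0 12.8 0.0; -19 0 12 0.0 16.0 -0.0;
```

>>> {"method": "move_arm", "body": {
  "commands": "0 0 -10 0 1.2 0 -1; -1 0 -20 0 2.4 0 -1; -1 0 -31 0 3.6 0 -1; -1 0 -41 0 4.8 0 -1; -1 0 -51 0 6 0 -1"
}}

```text
t: 8.1
tcp_pos: [0.3932, 0.3043, 0.1072]
tool_rot: [-0.065, 0.991, 0.007, 0.12]
force: [-0.6, -0.4, -0.8]
finger_gap: 0.438
gripper_force: 30.2
```

```bash
python3 - <<'E'
from h import *
where()
d=snapshot("side");t=snapshot("top")
a=cv2.resize(t["image"][120:270,250:400],(400,400));b=cv2.resize(d["image"][110:290,240:420],(400,400))
cv2.imwrite("pics/lift.png",np.hstack([a,b])[:,:,::-1])
E
```

```text
t 8.1 rack mm [-54.2  -6.2 107.2] toolz [ 0.239 -0.003 -0.971] tooly [ 0.005  1.    -0.002] q [ 0.49  0.53  2.01 -0.23  0.38 -1.01] F [-0.6 -0.4 -0.8] gap 0.438
```

View pics/lift.png

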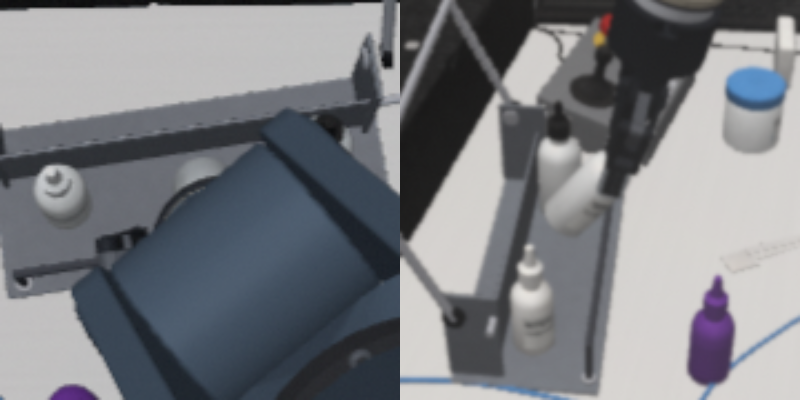

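The bottle is lifted free of the rail, with its foot at side crop (570,225), and both neighbours are unmoved. I'll turn it upright now.

>>> {"method": "move_arm", "body": {
  "commands": "-4 0 2 0 3.6 0 -1; -8 0 5 0 7.2 0 -1; -12 0 7 0 10.8 0 -1; -16 0 10 0 14.4 0 -1; -20 0 12 0 18 0 -1"
}}

```text
t: 8.82
tcp_pos: [0.4156, 0.307, 0.0996]
tool_rot: [-0.065, 0.997, -0.004, -0.036]
force: [0.2, -0.2, -1.8]
finger_gap: 0.435
gripper_force: 30.2
```

>>> {"method": "move_arm", "body": {
  "commands": "-4 0 2 0 3.2 0 -1; -8 0 5 0 6.4 0 -1; -11 0 7 0 9.6 0 -1; -15 0 9 0 12.8 0 -1; -19 0 12 0 16 0 -1"
}}

```text
t: 9.45
tcp_pos: [0.4337, 0.3093, 0.0861]
tool_rot: [-0.064, 0.983, -0.013, -0.174]
force: [0.1, -1.1, -0.5]
finger_gap: 0.436
gripper_force: 30.2
```

```bash
python3 - <<'E'
from h import *
where()
d=snapshot("side");t=snapshot("top")
a=cv2.resize(t["image"][120:270,250:400],(400,400));b=cv2.resize(d["image"][110:260,240:390],(400,400))
cv2.imwrite("pics/up.png",np.hstack([a,b])[:,:,::-1])
E
```

```text
t 9.45 rack mm [-13.3  -6.8  86.1] toolz [-0.345 -0.001 -0.939] tooly [ 0.006  1.    -0.003] q [ 0.37  0.74  1.55  0.08  1.2  -1.38] F [ 0.1 -1.1 -0.5] gap 0.436
```

View pics/up.png

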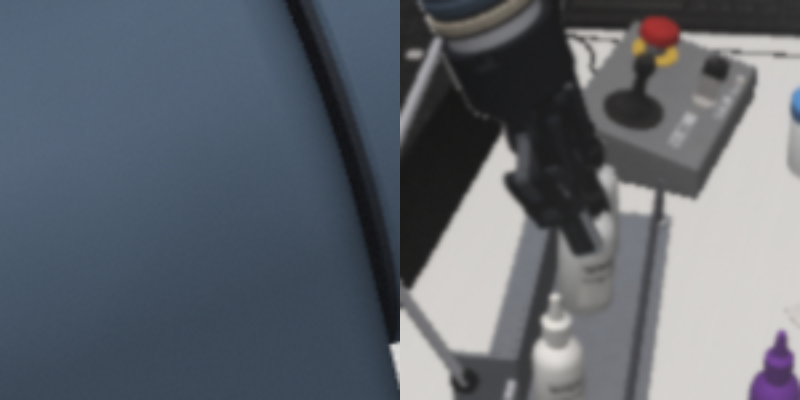

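The bottle now hangs almost upright over the middle, with its foot at side crop (590,305). I'll lower it gently.

>>> {"method": "move_arm", "body": {
  "commands": "-1 0 4 0 0 0 -1; -3 0 8 0 0 0 -1; -4 0 11 0 0 0 -1; -5 0 14 0 0 0 -1; -6 0 16 0 0 0 -1"
}}

```text
t: 10.18
tcp_pos: [0.4337, 0.3097, 0.07]
tool_rot: [-0.064, 0.983, -0.012, -0.174]
force: [-0.3, 0.4, -1.7]
finger_gap: 0.435
gripper_force: 30.2
```

>>> {"method": "move_arm", "body": {
  "commands": "0 0 1 0 0 0 -1; -1 0 2 0 0 0 -1; -1 0 2.5 0 0 0 -1; -1 0 3 0 0 0 -1; -1 0 3 0 0 0 -1"
}}

```text
t: 10.8
tcp_pos: [0.4348, 0.3099, 0.0682]
tool_rot: [-0.064, 0.983, -0.012, -0.172]
force: [1.7, -0.9, 6.9]
finger_gap: 0.44
gripper_force: 31.1
```

>>> {"method": "move_arm", "body": {
  "commands": "-2 0 0 0 1.5 0 -1; -4 0 -0.5 0 3 0 -1; -5 0 -0.5 0 4 0 -1; -5 0 -0.5 0 4 0 -1; -5 0 -0.5 0 4 0 -1",
  "grip_force": 20
}}

```text
t: 11.42
tcp_pos: [0.4372, 0.3101, 0.0682]
tool_rot: [-0.064, 0.976, -0.015, -0.21]
force: [-1.8, -1.4, 13.5]
finger_gap: 0.437
gripper_force: 31.6
```

```bash
python3 - <<'E'
from h import *
where()
d=snapshot("side")
cv2.imwrite("pics/set.png",cv2.resize(d["image"][110:260,240:390],(600,600),interpolation=cv2.INTER_CUBIC)[:,:,::-1])
np.set_printoptions(precision=1,suppress=True)
for x in(-.002,.004): print([((proj(d,W([x,y,z]))[0]-[240,110])*4).round() for y,z in((-.026,.006),(.014,.006),(-.006,.006),(-.006,.126))])
E
```

```text
t 11.43 rack mm [-9.8 -6.4 68.2] toolz [-0.411  0.001 -0.912] tooly [ 0.005  1.    -0.002] q [ 0.36  0.8   1.5   0.1   1.26 -1.39] F [-1.8 -1.4 13.5] gap 0.437
[array([274., 448.]), array([263., 503.]), array([269., 475.]), array([262., 281.])]
[array([263., 447.]), array([251., 502.]), array([257., 474.]), array([249., 280.])]
```

View pics/set.png

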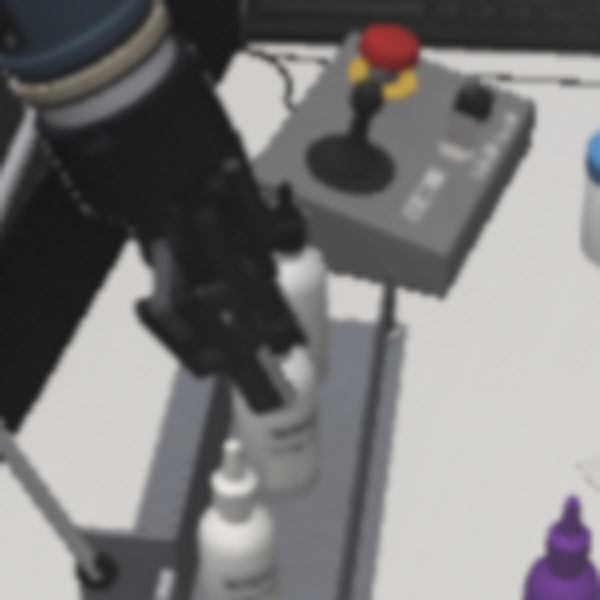

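That was the tenth and last picture. It shows the bottle's foot at crop (288,480), sitting flat with near-vertical edges. I'll release it partway so the fingers stay clear of the neighbours.

>>> {"method": "move_arm", "body": {
  "commands": "0 0 -0.5 0 0 0 -0.3; 0 0 -0.5 0 0 0 0; 0 0 -0.5 0 0 0 0.2; 0 0 -0.5 0 0 0 0.2; 0 0 -0.5 0 0 0 0.2"
}}

```text
t: 12.1
tcp_pos: [0.4387, 0.3103, 0.0658]
tool_rot: [-0.064, 0.976, -0.014, -0.208]
force: [0.1, 0.1, 0.6]
finger_gap: 0.602
gripper_force: 0.0
```

```bash
python3 - <<'E'
from h import *
where()
R=Ro.from_quat(telemetry.sense()["tool_rot"]);s=telemetry.sense()["tcp_pos"]
rows([(s+np.array([0,0,.016*k]),R) for k in range(1,6)])
E
```

```text
t 12.1 rack mm [-8.3 -6.4 65.8] toolz [-0.408  0.001 -0.913] tooly [ 0.005  1.    -0.002] q [ 0.36  0.8   1.5   0.09  1.25 -1.39] F [0.1 0.1 0.6] gap 0.602
6 0 -15 0.0 0.0 0.0; 13 0 -29 0.0 0.0 0.0; 20 0 -44 0.0 0.0 0.0; 26 0 -58 0.0 0.0 0.0; 33 0 -73 0.0 0.0 0.0;
```

>>> {"method": "move_arm", "body": {
  "commands": "5 0 -10 0 0 0 0.2; 12 0 -25 0 0 0 0.2; 20 0 -43 0 0 0 0.2; 28 0 -63 0 0 0 0.2; 36 0 -80 0 0 0 0.2"
}}

```text
t: 12.72
tcp_pos: [0.4389, 0.3107, 0.156]
tool_rot: [-0.064, 0.976, -0.014, -0.207]
force: [-0.1, 0.2, 0.2]
finger_gap: 0.6
gripper_force: 0.0
```

```bash
python3 - <<'E'
from h import *
np.set_printoptions(precision=3,suppress=True)
t=snapshot("top");d=snapshot("side")
a=cv2.imread("pics/top0.png")
g=a.mean(2)
for c in(300,200,420): print(c,g[85:150:2,c].astype(int))
b=onz(t,(300,121),0);print("bottom edge",b,Rk(b))
o,v=ray(t,(300,98.));k=(b[0]-o[0])/v[0];print("top edge if vertical",o+k*v)
# bottle check in side view
im=d["image"];m=(im.min(2)>120).astype(np.uint8)
for r in range(190,236,4):
    xs=np.where(m[r,285:330])[0]+285; print(r,xs.min() if len(xs) else None,xs.max() if len(xs) else None,end=" | ")
cv2.imwrite("pics/x.png",im[:,:,::-1])
E
```

```text
300 [ 30  28  26  28  32  33 118 125  74   9   7  14  14  13   5  12  12   9
  10 141 147 148 148 148 149 149 149 149 147 147 148 149 149]
200 [ 56  42  44  43  33  28  28  28  22  14  10   6   7  10  11   8   9   9
  13  12 149 148 148 102 143 148 147 148 147 148 148 148 149]
420 [ 33  32  30  28  28  31  23  11   9  10   9  11  12   7  10   5   7   6
 139 148 148 149 148 148 147 148 149 148 148 148 147 147 147]
bottom edge [0.582 0.356 0.   ] [0.14 0.02 0.  ]
top edge if vertical [0.582 0.351 0.112]
190 285 329 | 194 285 316 | 198 285 317 | 202 285 318 | 206 298 318 | 210 299 316 | 214 299 314 | 218 299 307 | 222 296 307 | 226 296 316 | 230 293 313 | 234 294 301 |
```

>>> {"method": "move_arm", "body": {
  "commands": "5 0 -25 0 -5 0 0; 10 0 -50 0 -10 0 0; 15 0 -75 0 -15 0 -1; 22 0 -95 0 -20 0 -1; 30 0 -105 0 -24 0 -1"
}}

```text
t: 13.45
tcp_pos: [0.4538, 0.3127, 0.263]
tool_rot: [-0.065, 0.998, -0.001, 0.001]
force: [0.3, 0.0, -0.1]
finger_gap: 0.0
gripper_force: 0.0
```

>>> {"method": "move_arm", "body": {
  "commands": "-50 0 0 0 0 0 -1; -100 0 0 0 0 0 -1; -123 0 0 0 0 0 -1; -123 0 40 0 0 0 -1; -123 0 78 0 0 0 -1"
}}

```text
t: 14.08
tcp_pos: [0.5756, 0.3283, 0.1825]
tool_rot: [-0.065, 0.998, -0.001, -0.0]
force: [-0.2, -0.5, -0.5]
finger_gap: -0.001
gripper_force: 0.0
```

```bash
python3 - <<'E'
from h import *
np.set_printoptions(precision=1,suppress=True)
where()
t=snapshot("top");d=snapshot("side")
g=d["image"].astype(int)
for nm,D in(("top",t),("side",d)):
    for lab,p in(("tipped",[-.006,-.006,.126]),("flux",[-.002,.0859,.111]),("oil",[.002,-.0854,.126]),("bar",[.102,-.08,.194]),("bar+",[.102,.08,.194])): print(nm,lab,proj(D,W(p))[0],end=" ")
    print()
# template: did neighbours move? compare with start picture (side)
a=cv2.imread("pics/side0.png")[:,:,::-1].astype(int)
dif=(abs(a-g).max(2)>40)
for lab,(u0,u1,v0,v1) in dict(flux=(288,312,222,268),oil=(298,325,155,185)).items(): print(lab,dif[v0:v1,u0:u1].mean())
for r in range(180,236,4): print(r,''.join('#' if x>150 else '+' if x>90 else '.' for x in g[r,280:335].min(1)))
E
```

```text
t 14.07 rack mm [129.9  -7.1 182.5] toolz [-0. -0. -1.] tooly [ 0.  1. -0.] q [ 0.3  0.6  1.4 -0.   1.1 -1.4] F [-0.2 -0.5 -0.5] gap -0.001
top tipped [325.2 176.9] top flux [269.1 185.2] top oil [373.2 164.8] top bar [362.6  90.4] top bar+ [257.9 105.9] 
side tipped [307.7 180.3] side flux [297.8 220.4] side oil [309.3 155.4] side bar [255.  123.7] side bar+ [232.4 174.5] 
flux 0.0009057971014492754
oil 0.0345679012345679
180 ######+...............+###++++#########++###########+++
184 ######+...............++++....++##++++++++#############
188 ######+...........................++++++++#############
192 #######++++++++++.................++++++++++++++++++++.
196 ######++++++++++.....++...........++++++++++++++++++++.
200 #####++++++++++....+#######++++######++++++++++++++++..
204 ####++++++++++....+##################++++++++++++++++..
208 ###++++++++++.....++##############++++++++++++++++++...
212 ##++++++++++......++++######+++++++++++++++++++++++...+
216 #++++++++++.......+++++++++++++++++...+++++++++++++...+
220 ++++++++++......+###++++++++++++++++++++++++++++++...++
224 +++++++++.......++++++++++++++++++++++++++++++++++...++
228 ++++++++.....+###++++###+++++++++++++++++++++++++...+++
232 +++++++......+#########+++++++++++++++++++++++++....+++
```

The bottle is standing, with its cap centred at about (307,188) in the side view. The neighbour regions match the first image. Next is the bail, pushed from behind over the top.

>>> {"method": "move_arm", "body": {
  "commands": "20 0 0 0 0 0 -1; 43 0 0 0 0 0 -1; 67 0 0 0 0 0 -1; 91 0 0 0 0 0 -1; 115 0 0 0 0 0 -1"
}}

```text
t: 14.8
tcp_pos: [0.4629, 0.3141, 0.1858]
tool_rot: [-0.065, 0.998, -0.0, 0.002]
force: [3.4, -0.1, -2.2]
finger_gap: 0.002
gripper_force: 1.3
```

>>> {"method": "move_arm", "body": {
  "commands": "13 0 5 0 0 0 -1; 25 0 13 0 0 0 -1; 35 0 22 0 0 0 -1; 44 0 31 0 0 0 -1; 52 0 38 0 0 0 -1"
}}

```text
t: 15.42
tcp_pos: [0.4114, 0.307, 0.1452]
tool_rot: [-0.066, 0.998, -0.001, 0.002]
force: [7.1, -0.4, -4.5]
finger_gap: -0.003
gripper_force: 3.7
```

```bash
python3 - <<'E'
from h import *
np.set_printoptions(precision=1,suppress=True)
where()
d=snapshot("side");t=snapshot("top")
a=cv2.imread("pics/side0.png")[:,:,::-1].astype(int);g=d["image"].astype(int)
# expected bar end pixel by angle, at +y end (near side camera)
for f in range(0,70,5):
    r=np.radians(f);p=[W([.05-.125*np.cos(r),y,.08+.125*np.sin(r)]) for y in(.13,.08,.05,-.12)]
    px=[proj(d,q)[0].round().astype(int) for q in p]
    print(f,[(tuple(u),g[u[1],u[0]].tolist(),a[u[1],u[0]].tolist()) for u in px[:3]])
E
```

```text
t 15.43 rack mm [-35.8  -6.  145.2] toolz [ 0. -0. -1.] tooly [ 0.  1. -0.] q [ 0.4  0.5  1.8 -0.   0.8 -1.3] F [ 7.1 -0.4 -4.5] gap -0.003
0 [((np.int64(339), np.int64(256)), [213, 210, 207], [212, 209, 206]), ((np.int64(341), np.int64(235)), [211, 209, 206], [211, 209, 206]), ((np.int64(343), np.int64(223)), [211, 209, 206], [211, 209, 205])]
5 [((np.int64(338), np.int64(251)), [211, 209, 206], [212, 210, 207]), ((np.int64(341), np.int64(230)), [211, 209, 206], [211, 209, 206]), ((np.int64(343), np.int64(218)), [211, 209, 205], [211, 208, 205])]
10 [((np.int64(338), np.int64(246)), [212, 209, 207], [211, 209, 206]), ((np.int64(340), np.int64(225)), [211, 209, 206], [212, 209, 206]), ((np.int64(342), np.int64(214)), [212, 209, 206], [211, 209, 205])]
15 [((np.int64(336), np.int64(241)), [202, 200, 198], [202, 201, 198]), ((np.int64(339), np.int64(220)), [207, 204, 201], [206, 204, 201]), ((np.int64(341), np.int64(209)), [209, 206, 203], [209, 207, 203])]
20 [((np.int64(334), np.int64(237)), [120, 121, 126], [119, 121, 126]), ((np.int64(337), np.int64(216)), [127, 129, 133], [127, 12
[... 1210 characters left out ...]
12, 111, 110], [138, 137, 136]), ((np.int64(317), np.int64(178)), [184, 184, 183], [184, 183, 182])]
55 [((np.int64(304), np.int64(206)), [205, 204, 203], [112, 113, 117]), ((np.int64(309), np.int64(185)), [46, 46, 46], [157, 157, 156]), ((np.int64(312), np.int64(174)), [123, 123, 123], [124, 123, 122])]
60 [((np.int64(298), np.int64(202)), [119, 119, 119], [56, 56, 59]), ((np.int64(303), np.int64(182)), [151, 150, 150], [152, 151, 150]), ((np.int64(306), np.int64(171)), [90, 90, 90], [90, 90, 90])]
65 [((np.int64(292), np.int64(199)), [118, 121, 127], [118, 121, 127]), ((np.int64(297), np.int64(179)), [71, 72, 75], [71, 72, 75]), ((np.int64(300), np.int64(168)), [68, 69, 72], [68, 69, 72])]
```

The bar is at 35°, where the bright-wire pixels match the model, and the force is small. I'll move the fingers over the bar and press down along its arc.

>>> {"method": "move_arm", "body": {
  "commands": "-6 0 0 0 0 0 -1; -6 0 -25 0 0 0 -1; 5 0 -38 0 0 0 -1; 22 0 -38 0 0 0 -1; 22 0 -38 0 0 0 -1"
}}

```text
t: 16.15
tcp_pos: [0.385, 0.3031, 0.1834]
tool_rot: [-0.066, 0.998, -0.002, -0.002]
force: [0.6, 0.4, -0.6]
finger_gap: 0.0
gripper_force: 0.0
```

>>> {"method": "move_arm", "body": {
  "commands": "2 0 20 0 0 0 -1; 3 0 35 0 0 0 -1; 9 0 52 0 0 0 -1; 14 0 69 0 0 0 -1; 16 0 83 0 0 0 -1"
}}

```text
t: 16.77
tcp_pos: [0.3619, 0.2995, 0.0986]
tool_rot: [-0.065, 0.998, -0.003, -0.011]
force: [-13.7, 3.6, 2.8]
finger_gap: -0.002
gripper_force: 5.7
```

```bash
python3 - <<'E'
from h import *
where()
E
```

```text
t 16.77 rack mm [-85.8  -6.7  98.6] toolz [-0.022 -0.005 -1.   ] tooly [ 0.006  1.    -0.005] q [ 0.45  0.56  1.92  0.    0.69 -1.25] F [-13.7   3.6   2.8] gap -0.002
```

>>> {"method": "move_arm", "body": {
  "commands": "14 0 0 0 0 0 -1; 18 0 -15 0 0 0 -1; 18 0 -35 0 0 0 -1; 18 0 -50 0 0 0 -1; 10 0 -55 0 0 0 -1"
}}

```text
t: 17.4
tcp_pos: [0.3639, 0.301, 0.1583]
tool_rot: [-0.066, 0.998, -0.0, 0.002]
force: [-0.1, 0.1, 0.9]
finger_gap: 0.002
gripper_force: 0.0
```

```bash
cat >> h.py <<'E'
def barphi():
    d=snapshot("side");g=cv2.cvtColor(d["image"],cv2.COLOR_RGB2GRAY).astype(float)
    a=cv2.cvtColor(cv2.imread("pics/side0.png"),cv2.COLOR_BGR2GRAY).astype(float)
    out=[]
    for f in np.arange(-6,40,2.):
        r=np.radians(f);p=np.array([W([.05-.125*np.cos(r),y,.08+.125*np.sin(r)]) for y in np.linspace(.05,.13,30)])
        u=proj(d,p).astype(np.float32)
        s=lambda im:cv2.remap(im.astype(np.float32),u[:,:1],u[:,1:],cv2.INTER_LINEAR).ravel()
        out.append((f,int(np.median(s(g))),int(np.mean(abs(s(g)-s(a))))))
    print(*out)
E
python3 - <<'E'
from h import *
where();barphi()
E
```

```text
t 17.4 rack mm [-83.6  -5.5 158.3] toolz [ 0.004 -0.    -1.   ] tooly [ 0.005  1.    -0.   ] q [ 0.45  0.44  1.88 -0.    0.81 -1.25] F [-0.1  0.1  0.9] gap 0.002
(np.float64(-6.0), 169, 33) (np.float64(-4.0), 169, 35) (np.float64(-2.0), 169, 37) (np.float64(0.0), 171, 37) (np.float64(2.0), 173, 37) (np.float64(4.0), 176, 33) (np.float64(6.0), 178, 31) (np.float64(8.0), 178, 30) (np.float64(10.0), 180, 28) (np.float64(12.0), 185, 23) (np.float64(14.0), 194, 12) (np.float64(16.0), 193, 2) (np.float64(18.0), 166, 0) (np.float64(20.0), 131, 1) (np.float64(22.0), 120, 7) (np.float64(24.0), 115, 13) (np.float64(26.0), 92, 15) (np.float64(28.0), 74, 16) (np.float64(30.0), 92, 23) (np.float64(32.0), 117, 30) (np.float64(34.0), 122, 28) (np.float64(36.0), 122, 31) (np.float64(38.0), 123, 41)
```

```bash
python3 - <<'E'
from h import *
d=snapshot("side");t=snapshot("top")
for nm,D in(("side",d),("top",t)):
    g=cv2.cvtColor(D["image"],cv2.COLOR_RGB2GRAY);a=cv2.cvtColor(cv2.imread(f"pics/{nm}0.png"),cv2.COLOR_BGR2GRAY)
    for y in(.06,.09,.12):
        o=[]
        for f in range(-10,46,2):
            r=np.radians(f);u=proj(D,W([.05-.125*np.cos(r),y,.08+.125*np.sin(r)]))[0].round().astype(int);o.append(f"{f}:{g[u[1],u[0]]}/{a[u[1],u[0]]}")
        print(nm,y,u,*o)
print("changed mask top, col 285:"); g=cv2.cvtColor(t["image"],cv2.COLOR_RGB2GRAY);a=cv2.cvtColor(cv2.imread("pics/top0.png"),cv2.COLOR_BGR2GRAY)
for c in(250,270,285): print(c,[(r,int(g[r,c]),int(a[r,c])) for r in range(190,250,2) if abs(int(g[r,c])-int(a[r,c]))>15])
E
```

```text
side 0.06 [322 186] -10:172/210 -8:175/208 -6:164/209 -4:167/209 -2:170/209 0:173/209 2:176/209 4:177/209 6:178/209 8:180/209 10:181/209 12:189/209 14:200/205 16:200/204 18:174/173 20:129/128 22:122/112 24:112/48 26:88/42 28:74/44 30:94/47 32:116/46 34:122/98 36:123/122 38:125/124 40:184/182 42:204/202 44:182/181
side 0.09 [320 198] -10:178/209 -8:171/209 -6:173/210 -4:176/210 -2:164/209 0:167/209 2:171/209 4:174/209 6:177/208 8:180/209 10:178/209 12:192/209 14:188/207 16:191/191 18:147/146 20:138/136 22:120/119 24:119/118 26:103/104 28:74/112 30:97/134 32:117/157 34:122/184 36:123/202 38:124/221 40:121/224 42:116/217 44:106/175
side 0.12 [317 210] -10:212/211 -8:212/210 -6:211/210 -4:196/210 -2:143/210 0:178/210 2:179/210 4:178/209 6:179/210 8:179/210 10:178/209 12:184/208 14:200/205 16:200/205 18:181/180 20:128/127 22:119/119 24:115/115 26:98/97 28:73/74 30:95/96 32:115/114 34:121/111 36:119/116 38:121/141 40:120/171 42:108/185 44:120/202
top 0.06 [285 199] -10:193/148 -8:193/148 -6:193/148 -4:193/148 -2:193/148 0:129/148 2:129/148 4:147/148 6:147/148 8:168/146 10:164/94 12:52/80 1
[... 1446 characters left out ...]
212, 114, 84), (214, 114, 84), (216, 115, 84), (218, 116, 85), (220, 65, 47), (222, 71, 49), (224, 114, 82), (226, 115, 83), (228, 146, 86), (230, 169, 142), (232, 124, 147), (234, 198, 148), (236, 200, 148), (238, 199, 148), (240, 199, 149), (242, 200, 149), (244, 198, 147), (246, 199, 149), (248, 199, 149)]
285 [(196, 56, 83), (204, 63, 82), (206, 47, 82), (208, 34, 84), (210, 28, 83), (212, 63, 85), (214, 99, 83), (216, 91, 66), (218, 66, 47), (220, 93, 67), (222, 112, 81), (224, 113, 83), (226, 155, 76), (228, 171, 146), (230, 115, 148), (232, 200, 148), (234, 200, 150), (236, 198, 148), (238, 199, 148), (240, 200, 148), (242, 199, 148), (244, 199, 148), (246, 198, 148), (248, 199, 147)]
```

From the top view (wire at row ~230, col 270) and the wire end in the side view, the bar is at about 5°. The tip slid off its front earlier. I'll centre over the bar and press straight down.

>>> {"method": "move_arm", "body": {
  "commands": "-10 0 10 0 0 0 -1; -10 0 30 0 0 0 -1; -10 0 50 0 0 0 -1; -10 0 58 0 0 0 -1; -10 0 61 0 0 0 -1"
}}

```text
t: 18.18
tcp_pos: [0.3718, 0.3013, 0.094]
tool_rot: [-0.065, 0.998, -0.001, -0.001]
force: [-0.8, -0.4, 0.8]
finger_gap: 0.002
gripper_force: 0.5
```

>>> {"method": "move_arm", "body": {
  "commands": "0 0 3 0 0 0 -1; 0 0 5 0 0 0 -1; 0 0 7 0 0 0 -1; 0 0 9 0 0 0 -1; 0 0 10 0 0 0 -1"
}}

```text
t: 18.8
tcp_pos: [0.3724, 0.3018, 0.085]
tool_rot: [-0.065, 0.998, -0.001, -0.0]
force: [-1.8, 0.7, 0.5]
finger_gap: -0.001
gripper_force: 0.5
```

>>> {"method": "move_arm", "body": {
  "commands": "0 0 1 0 0 0 -1; 0 0 2 0 0 0 -1; 0 0 3 0 0 0 -1; 0 0 3.5 0 0 0 -1; 0 0 4 0 0 0 -1"
}}

```text
t: 19.42
tcp_pos: [0.3724, 0.3018, 0.0833]
tool_rot: [-0.066, 0.998, -0.001, 0.0]
force: [-4.9, -1.8, 25.1]
finger_gap: 0.004
gripper_force: 12.8
```

```bash
python3 - <<'E'
from h import *
where()
d=snapshot("side");t=snapshot("top")
for nm,D in(("side",d),("top",t)):
    for f in(0,5,10): 
        r=np.radians(f);print(nm,f,proj(D,np.array([W([.05-.125*np.cos(r),y,.08+.125*np.sin(r)]) for y in(.136,.1,.06,-.1)])).round(1).tolist())
g=d["image"].astype(int)
for r in range(240,272,2): print(r,g[r,325:350].mean(1).astype(int))
g=t["image"].astype(int)
for c in(245,260,275): print(c,g[222:242,c].mean(1).astype(int))
E
```

```text
t 19.43 rack mm [-75.1  -5.9  83.3] toolz [ 0.001 -0.001 -1.   ] tooly [ 0.005  1.    -0.001] q [ 0.45  0.59  1.92 -0.    0.63 -1.25] F [-4.9 -1.8 25.1] gap 0.004
side 0 [[338.2, 258.5], [340.2, 242.9], [342.2, 226.8], [348.9, 172.7]]
side 5 [[338.1, 253.8], [340.0, 238.2], [342.1, 222.1], [348.8, 168.2]]
side 10 [[337.3, 249.0], [339.3, 233.5], [341.4, 217.4], [348.3, 163.7]]
top 0 [[247.1, 236.3], [268.5, 233.0], [292.4, 229.3], [387.2, 214.8]]
top 5 [[246.0, 235.2], [267.8, 231.8], [291.9, 228.1], [387.9, 213.4]]
top 10 [[244.9, 233.5], [266.9, 230.1], [291.4, 226.3], [388.6, 211.4]]
240 [118 105  87  75  77  99 117 122 121 131 164 196 209 205 187 180 181 170
 159 184 205 211 212 212 212]
242 [116  97  80  73  79 104 119 121 121 137 182 206 209 202 187 183 181 167
 160 190 208 212 212 212 212]
244 [116  95  79  73  84 106 119 121 122 140 185 206 207 192 181 182 178 165
 165 193 209 212 211 212 212]
246 [108  90  76  75  92 111 119 120 128 158 193 208 205 189 180 182 176 163
 173 198 210 212 212 212 212]
248 [102  84  74  77 102 117 120 121 129 163 196 209 205 186 180 182 172 158
 
[... 766 characters left out ...]
13 213 213]
264 [ 72  80 106 121 123 122 137 180 205 212 213 213 213 213 213 212 212 213
 212 212 213 213 213 213 213]
266 [ 61  80 107 120 123 125 143 186 208 212 212 213 213 213 212 213 213 212
 212 213 213 213 213 213 213]
268 [ 59  81 109 122 125 129 152 191 209 212 212 213 213 213 212 212 212 212
 212 213 213 213 213 213 213]
270 [ 59  80 108 122 124 131 162 196 210 213 213 213 213 213 213 213 212 213
 213 213 213 213 213 213 212]
245 [184 184 185 186 185 185 183 183 182 180 178 177 178 175 180 149 133 129
 127 123]
260 [ 72  54 132 122 120 154 165 118 114 140 174 187 182 157 138 207 215 214
 213 213]
275 [119 124 125 126 124 128 133 170 186 185 176 144 155 209 214 214 214 214
 213 215]
```

The wire's corner is at (339,258), which matches 0° (338,258.5). The 25 N reaction shows the bail is at its stop. I'll retreat and verify.

>>> {"method": "move_arm", "body": {
  "commands": "0 0 -5 0 0 0 -1; 0 0 -25 0 0 0 -1; 0 0 -55 0 0 0 -1; 10 0 -100 0 0 0 -1; 30 0 -140 0 0 0 -1"
}}

```text
t: 20.15
tcp_pos: [0.3435, 0.2982, 0.2223]
tool_rot: [-0.065, 0.998, -0.001, 0.001]
force: [0.6, -0.2, -0.4]
finger_gap: 0.0
gripper_force: 0.0
```

>>> {"method": "move_arm", "body": {
  "commands": "0 -50 -10 0 0 0 -1; 0 -100 -20 0 0 0 -1; 0 -150 -20 0 0 0 -1; 0 -200 -20 0 0 0 -1; 0 -200 -20 0 0 0 -1"
}}

```text
t: 20.78
tcp_pos: [0.3698, 0.097, 0.2415]
tool_rot: [-0.062, 0.998, -0.001, 0.0]
force: [0.4, 1.0, 0.3]
finger_gap: -0.001
gripper_force: 0.0
```

```bash
python3 - <<'E'
from h import *
np.set_printoptions(precision=1,suppress=True)
where()
d=snapshot("side");t=snapshot("top")
g=d["image"].astype(int).mean(2)
for r in(250,254,256,258,260,262): print(r,g[r,330:348].astype(int))
a=cv2.imread("pics/side0.png").astype(int).mean(2)
print("flux diff",(abs(a-g)>40)[222:268,288:312].mean(),"oil diff",(abs(a-g)>40)[155:182,300:322].mean())
# black caps in top view; body blob, side view cap
T=t["image"];m=(T.max(2)<60).astype(np.uint8);m[:, :305]=0;m[:,390:]=0;m[:150]=0;m[205:]=0
n,l,st,c=cv2.connectedComponentsWithStats(m)
for i in range(1,n):
    if st[i,4]>8: print("top dark",st[i],c[i],"rack at z=.11",Rk(onz(t,c[i],.11))*1000)
for p in([-.006,-.006,.11],[.002,-.0854,.11]): print(proj(t,W(p)))
gg=cv2.cvtColor(d["image"],cv2.COLOR_RGB2GRAY)
for r in range(176,240,4): print(r,gg[r,290:328:2])
for z in(.006,.05,.085,.12): print(z,proj(d,W([-.005,-.006,z])))
E
```

```text
t 20.77 rack mm [-105.5 -208.4  241.5] toolz [ 0. -0. -1.] tooly [ 0.  1. -0.] q [-0.   0.2  2.  -0.   1.  -1.7] F [0.4 1.  0.3] gap -0.001
250 [114 116 117 135 179 201 205 200 183 178 176 163 154 183 202 205 206 206]
254 [119 119 123 150 186 203 201 184 175 177 171 157 158 188 202 206 206 206]
256 [169 169 168 171 180 187 186 177 173 176 169 156 169 193 204 206 206 206]
258 [166 168 169 171 173 174 175 176 177 175 164 155 180 200 205 206 206 206]
260 [110 110 117 133 140 141 141 138 138 140 145 161 190 204 207 207 207 207]
262 [118 125 153 187 203 205 204 201 200 201 204 205 206 206 207 207 207 207]
flux diff 0.051630434782608696 oil diff 0.06902356902356903
top dark [305 150  85  37 881] [348.7 169.4] rack at z=.11 [  4.5 -46.6 110. ]
top dark [369 201  21   4  41] [381.  203.2] rack at z=.11 [-59.2 -89.1 110. ]
[[325.2 179.3]]
[[372.3 167.3]]
176 [ 68  67  68  68  73  85 124 200 214 214 207 203 200 192 175 148  85  77
  77]
180 [ 67  67  66  66  86  72 135 176 132 107 186 201 189 174 155 137 185 201
 202]
184 [ 67  67  67  72  85  59 117 138  58  36  95 153 147 136 125 120 181 205
[... 471 characters left out ...]
164 147 129 116 118 120 119
 118]
212 [114  74  56  57  94 142 153 155 154 150 145 139 129 119 104 113 118 119
 119]
216 [ 98  60  57  61 105 133 143 146 137 131 124 111  92  85  93 113 118 118
 117]
220 [ 76  56  58 128 183 143 133 136 133 126 118 117 110 107 108 114 117 117
 117]
224 [ 60  57  61 130 145 118 124 128 131 131 128 127 124 122 116 114 117 117
 118]
228 [ 56  82 170 161 144 137 167 133 128 137 134 129 126 122 107 112 117 117
 118]
232 [ 57  80 186 220 220 210 174 117 114 117 116 112 108 104 111 117 117 117
 114]
236 [ 60 108 142 138 135 126 122 139 124 114 113 114 117 116 115 115 116 115
 109]
0.006 [[308.7 228.9]]
0.05 [[308.2 212.1]]
0.085 [[307.7 197.9]]
0.12 [[307.2 182.9]]
```

The bottle is upright: its nozzle is at (308,182), against a predicted (307,183). The bail is still shut, its corner unchanged at row 258. The small remaining differences at the neighbours fit the bail arm and the restored cap crossing those regions. I'm handing it in.

```bash
python3 -c "
from station import ticket
print(ticket.sign_off())"
```

```text
the job is handed in; nothing more can be done
None
```

The bottle is upright on the rack floor between its two neighbours, which stayed in place as far as the images show; the bail is fully down over the row, and the job was handed in at about 21 s.

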